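# Index the connector under the height gauge

## Task

Turn the indexing table by its black knob until it drops into the click-stop that puts the blue connector under the height gauge's white foot. Then lower the gauge by its red knob until the sprung foot is pressed about halfway in (6 of its 12 mm) on top of the blue connector, never all the way in, and leave it there. Do not touch the connectors themselves, keep all three standing in their nests, and leave the screwdriver, tin and parts bin where they are.

Things in the scene. Friction and masses are not known exactly. Their poses are not given: they have to be found in the camera images.
- fixture: The whole indexing fixture, fixed to the bench: dark base plate 330 x 260 x 12 mm, aluminium disc, gauge column. Origin on the bench top, on the disc's vertical axis; its +x points from the disc's axis to the gauge (column 22 mm square, 172 mm out, its top 195 mm above the bench), its +y to the click-stop (a sprung ball in a small blue block 150 to 190 mm out, 46 mm high).
- turntable: Aluminium disc, radius 117 mm, 12 mm thick, top 34 mm above the bench; origin on its axis, 22 mm above the bench. Three black ring nests (8 mm high, 47 mm across) lie 85 mm from the axis at -50, 0 and +50 degrees of its x axis, the knob at 180. Click-stops where its yaw relative to the fixture is -50, 0 or +50 degrees: each puts one nest under the gauge foot. Starts at +64 to +89 degrees.
- table_knob (a point): Centre of the top of the black knob on the disc, 82 mm above the bench, 85 mm from the disc's axis. The knob is an upright cylinder 24 mm across and 42 mm high that spins freely on its own pin, so it can be held while the disc turns; under it a boss 32 mm wide, 6 mm high. The disc stays where left; passing a stop takes about 8 N at the knob; a stop pulls the disc in from 3 degrees either side.
- gauge (a joint): How far the gauge's blue carriage has been lowered (m), 0 at the top, 0.055 at the bottom; starts between 0 and 0.012. A friction brake of about 9 N keeps it where it is left; it may be moved up again too.
- gauge_knob (a point): Centre of the top of the red knob, an upright cylinder 24 mm across and 40 mm high on a blue arm 26 mm wide that runs outward (fixture +x) to the column; the foot is straight below. Its top is 202 mm above the bench when joint gauge is 0. Over the blue connector the foot just touches with the knob's top at 169 mm and is half pressed at 163 mm.
- foot_tip (a point): Centre of the underside of the white sprung foot, a disc 16 mm across and 5 mm thick on a thin steel spindle under the gauge arm, 85 mm from the disc's axis. 95 mm below the top of the red knob when not pressed.
- foot (a joint): How far the sprung foot is pressed up into the gauge (m): 0 free, 0.012 all the way in. It springs back; about 3 N at half. 16 mm of spindle show when free, 10 mm at half.
- blue_connector: Blue round connector, 40 mm high, 36 mm across at its foot and 32 mm at its flat top, standing loose in one of the three nests (any of them). Origin at the centre of its underside, 34 mm above the bench.
- yellow_connector: Yellow round connector, 48 mm high, otherwise like the blue one, in another nest.
- white_connector: White round connector, 32 mm high, otherwise like the blue one, in another nest.
- screwdriver: Orange-handled screwdriver lying on the bench at the right, a bystander.
- tin: Green tin with a pale label and lid, 66 mm across and 75 mm high standing on the bench at the right, a bystander.
- parts_bin: Blue open bin 150 x 110 x 60 mm on the bench at the left, a bystander.

How it is judged:
By the outcome, as a careful person would: the job done as asked, in the order asked, and still so for the second after the job is handed in, with the robot touching nothing.
It also fails if it takes over 58 s, if anything falls off the work surface, if the arm or the gripper's body presses on something with over 40 N, if the wrist force passes 120 N, or if a joint passes its speed limit or range.

## Robot

A 7-joint arm with a two-finger parallel gripper is mounted at the origin on the work surface. World frame = base frame: x ahead of the robot, y to its left, z up, the work surface at z = 0. Lengths are in mm, angles in rad, forces in N, time in s.
With the tool pointing down it reaches from about 400 to 875 mm from the base axis. Payload 6.5 kg.
Tool frame: the origin (TCP) lies at the very end of the fingers, on their centre line; the grasp point (between the pads) lies 19 mm behind it; z points along the fingers, y is the line along which they close (so a half turn about z gives the same grasp; the last joint's range is limited). The gripper opens to 85 mm and grips with 20 to 120 N. Pads are 22 mm wide; open, the fingers measure 114 mm over their backs; the gripper's body (76 mm by 85 mm) begins 54 mm behind the grasp point. The pads swing forward as they close: fully open they stand 13 mm farther back than shut.
Start: joints at [-0.066, 0.536, -0.004, 1.538, 0.003, 1.067, -0.071], TCP at [649.992, 0, 231.29] pointing down, gripper open.
Joint ranges: [-2.7, 2.7], [-0.37, 2.16], [-1.27, 1.26], [0.24, 2.4], [-1.31, 4.45], [0.19, 1.91], [-2.76, 2.76]. Speed limits (rad/s): [2.39, 2.39, 3.14, 3.14, 3.14, 3.14, 3.14].

## Interface

Orientations are given as [roll, pitch, yaw] about the fixed x, y, z axes, in that order (R = Rz(yaw) Ry(pitch) Rx(roll)).
In Python, from bench import observe, capture, finish_job gives the robot as it stands.
- The arm moves only by the tool apply_moves, never from a script. Its argument "increments" is a list of rows, each a list of 3 entries, a list of its own where there are three numbers: the shift along the world's x, y, z in m, then the turn, a rotation vector about the world's x, y, z in degrees, then the opening, from -1 (shut) to 1 (fully open). In form: [[[dx, dy, dz], [wx, wy, wz], hand], ...]. A call has exactly 10 rows; each row is the pose to reach, as a shift and turn from the pose commanded when the call began; what a row does not reach only later rows make up. A row lasts 1/8 s, in which the tool goes at most 62.5 mm and 10.7 degrees, less where a joint would pass 70% of its speed; a pose out of reach is approached as far as the arm can. A call with a gripper value outside its range is refused whole. The fingers move at their own pace and stop on an object; "squeeze" is the grip in N (left out, the last holds). Time passes only in rows, so rows that repeat a pose let the fingers close, or fill a call up. It gives the time, the measured TCP pose, the force, the opening and the grip force at its end, in the units of the state.
- observe(): the state, without advancing time (a new reading comes with each control period).
- capture(name): name is "scene" or "side" or "wrist"; returns a dict with "frame" (480x640x3 uint8, red, green, blue), "fx", "fy", "cx", "cy" (pixels), "D" ([k1, k2, p1, p2, k3] as OpenCV has them; the pictures are not rectified), "eye" and "attitude" of the camera in the world. Camera axes: x right, y up, looking along -z (the intrinsics and any distortion apply to the point x, -y, -z); pixel columns grow to the right and rows downward; lengths in mm; the calibration is good to about 2 mm. A picture is of the moment at which its call begins. There is no depth.
- finish_job(): hands the job in; it is judged then, once.
The state is a dict: "clock": time; "joint_positions": joint angles; "qvel": joint speeds; "tau": joint torques, N m; "eef_pos": TCP position; "eef_rot": TCP orientation; "force": force on the tool from outside, world axes, zero at the start; "moment": the same for the moment, N m; "opening": finger opening in mm; "grasp_force": force on a finger pad.
Only numpy, scipy, OpenCV 4.12 (cv2) and the standard library are available. Lean on these libraries where they do the work, as an engineer would, in place of code of your own. Each camera call takes 0.05 s, during which the arm holds its last target. There are 200 camera calls.

## Working session

There is one attempt and no reset: what is moved stays moved. The work goes in short steps, Python scripts to look and compute and a tool call to move; the robot and the scene stay as the last step left them, time stands still between calls to the robot, and variables do not carry over. Pictures are saved under pics/ and viewed, at most 10 in all, crops included, and the job is handed in when it is done.

Besides the shell and the picture viewer there is one more tool, called after "Request:" by a JSON object that holds its "api" and its "payload", one argument or row to a line. apply_moves: Moves the arm, as the interface text tells. Its arguments: {"type":"object","properties":{"increments":{"type":"array"},"squeeze":{"type":"number"}},"required":["increments"]}

```bash
mkdir -p pics; ls; python3 - <<'E'
from bench import observe, capture
import cv2
print(observe())
for n in("scene","side"):
    c=capture(n); print(n,{k:v for k,v in c.items() if k!="frame"})
    cv2.imwrite(f"pics/{n}0.png",c["frame"][:,:,::-1])
E
```

```text
pics
{'clock': 0.0, 'joint_positions': array([-0.0661975 ,  0.53717371, -0.00443812,  1.5389214 ,  0.00261873,
        1.06728907, -0.07121948]), 'qvel': array([-0.0005588 , -0.00104636, -0.00108559,  0.00084265, -0.0012702 ,
       -0.00046162, -0.00132462]), 'tau': array([-4.51575825e-04, -5.83398092e+01,  1.04865700e+00, -2.59097242e+01,
        1.23920938e-02,  9.44124302e-03, -7.87308863e-06]), 'eef_pos': array([ 6.49343139e+02, -2.75929323e-02,  2.30389390e+02]), 'eef_rot': array([-3.13981285e+00,  1.47468415e-04,  1.57085514e+00]), 'force': array([-1.62010621, -0.25377351,  0.01374622]), 'moment': array([ 0.0408567 , -0.04651653,  0.03457904]), 'grasp_force': 0.0, 'opening': 85.32200803636827}
scene {'fx': 439.30772964722934, 'fy': 439.30772964722934, 'cx': 323.5395277432029, 'cy': 243.99821677751981, 'D': array([-0.08724357,  0.        ,  0.        ,  0.        ,  0.        ]), 'eye': array([1038.20722662,  561.92870704, 1020.74255825]), 'attitude': array([0.69373892, 0.01965369, 2.37913862])}
side {'fx': 584.0529982988967, 'fy': 584.0529982988967, 'cx': 319.18227282364126, 'cy': 244.8085565451389, 'D': array([0.02674614, 0.        , 0.        , 0.        , 0.        ]), 'eye': array([ 298.6769351 ,  970.1877526 , 1220.01289642]), 'attitude': array([ 0.74145838,  0.00670542, -2.88404882])}
```

View pics/scene0.png

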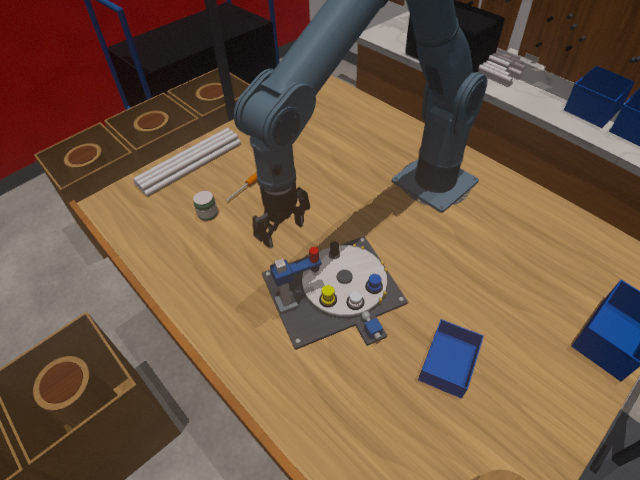

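View pics/side0.png

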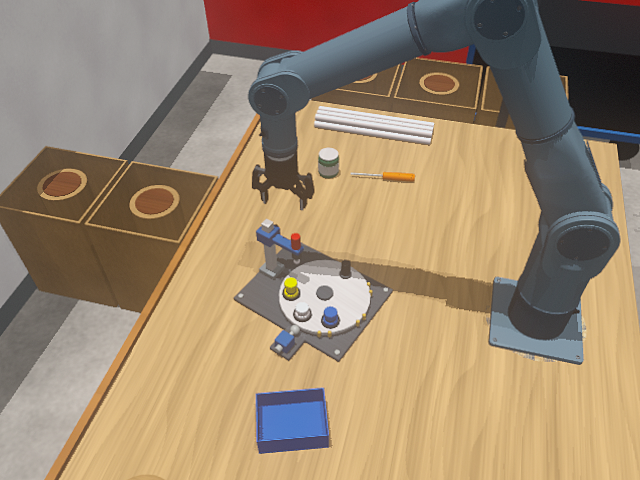

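The disc sits in the picture centre. Scene: black knob (335,248), red knob (314,253), yellow (328,294), white (355,300), blue (374,283), click-stop (373,328). Side: black (345,268), red (295,240), blue (331,317). The blue connector is in the +50° nest, so the target yaw is -50°. I'll view zoomed crops next.

```bash
python3 - <<'E'
import cv2,numpy as np
a=cv2.imread("pics/scene0.png")[230:350,255:415]
b=cv2.imread("pics/side0.png")[215:365,230:400]
cv2.imwrite("pics/z1.png",np.hstack([cv2.resize(a,(400,300),interpolation=2),cv2.resize(b,(340,300),interpolation=2)]))
cv2.imwrite("pics/z1.png",cv2.resize(a,(800,600),interpolation=cv2.INTER_CUBIC))
cv2.imwrite("pics/z2.png",cv2.resize(b,(680,600),interpolation=cv2.INTER_CUBIC))
E
```

```text
(no output)
```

View pics/z1.png

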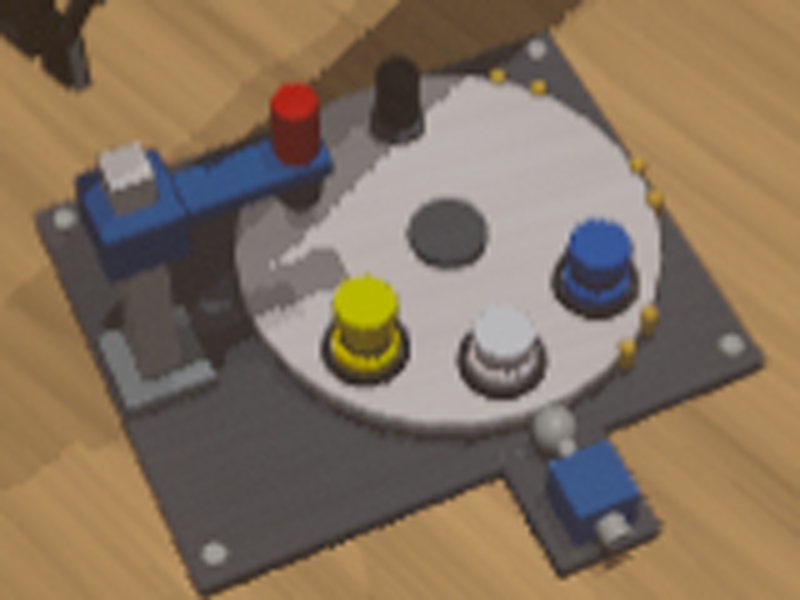

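View pics/z2.png

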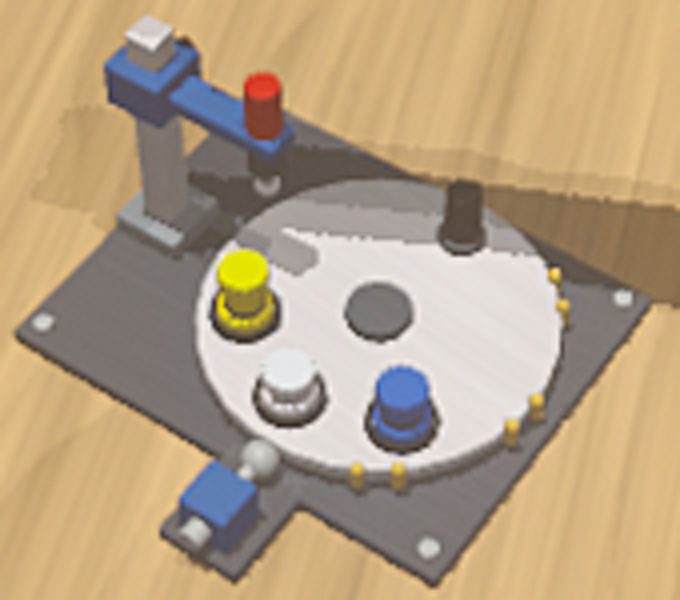

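The crops show the knob and connector tops clearly, and I've noted their pixel centres. Gold detent pairs on the rim confirm the +50° stop is the next one passed.

```bash
cat > h.py <<'E'
import numpy as np,cv2
from scipy.spatial.transform import Rotation as Ro
def ray(c,uv):
    K=np.array([[c["fx"],0,c["cx"]],[0,c["fy"],c["cy"]],[0,0,1]])
    p=cv2.undistortPoints(np.array([[uv]],float),K,np.array(c["D"]))[0,0]
    return np.array(c["eye"]),Ro.from_euler("xyz",c["attitude"]).apply([p[0],-p[1],-1])
def plane(c,uv,z):
    e,d=ray(c,uv); return (e+d*(z-e[2])/d[2])[:2]
def tri(rs):
    A=np.zeros((3,3));b=np.zeros(3)
    for e,d in rs:
        d=d/np.linalg.norm(d);P=np.eye(3)-np.outer(d,d);A+=P;b+=P@e
    return np.linalg.solve(A,b)
E
cat > m.py <<'E'
from h import *
from bench import capture
S=capture("scene");T=capture("side")
s=lambda u,v:(255+(u+.5)/5-.5,230+(v+.5)/5-.5); t=lambda u,v:(230+(u+.5)/4-.5,215+(v+.5)/4-.5)
P={"knob":((399,72),(464,188),82),"blue":((600,237),(403,385),74),"yel":((366,297),(244,268),82),"white":((505,330),(290,367),66),
"cap":((448,233),(379,311),None),"red":((295,98),(263,85),None),"col":((126,163),(151,33),195),"B":((537,48),(623,298),None),"C":((732,345),(428,547),None),"D":((215,553),(42,322),None)}
for k,(a,b,z) in P.items():
    a=s(*a);b=t(*b);p=tri([ray(S,a),ray(T,b)])
    o=[plane(S,a,z),plane(T,b,z)] if z else []
    print(k,p.round(1),*[q.round(1) for q in o])
    P[k]=np.mean(o,0) if z else p[:2]
# rigid fit disc
m={"knob":180,"blue":50,"white":0,"yel":-50}
L=np.array([[85*np.cos(np.radians(v)),85*np.sin(np.radians(v))] for v in m.values()]);W=np.array([P[k] for k in m])
l=L-L.mean(0);w=W-W.mean(0)
th=np.arctan2((l[:,0]*w[:,1]-l[:,1]*w[:,0]).sum(),(l*w).sum());R=np.array([[np.cos(th),-np.sin(th)],[np.sin(th),np.cos(th)]])
c=W.mean(0)-R@L.mean(0);print("centre",c,"disc yaw",np.degrees(th));print("res",(W-(L@R.T+c)).round(1).tolist())
for k in("red","col"):
    d=P[k]-c;print(k,np.hypot(*d),np.degrees(np.arctan2(d[1],d[0])))
for a,b in("BC","CD"):
    d=P[b]-P[a];print(a,b,np.hypot(*d),np.degrees(np.arctan2(d[1],d[0])))
E
python3 m.py
```

```text
knob [490.7   5.3  82.5] [490.7   5.7] [490.7   4.1]
blue [491.8 158.2  75.2] [490.1 156. ] [492.3 159.3]
yel [608.7 101.7  82.2] [608.1 100.7] [608.8 102.7]
white [563.8 157.6  65.8] [563.8 157.7] [563.8 157.8]
cap [527.1  81.1  38.4]
red [606.4  52.2 198.6]
col [687.7  21.4 192.6] [688.2  21.7] [686.8  25.1]
B [379.9  11.8  14.3]
C [458.8 229.3  15.6]
D [740.8 127.2  15.8]
centre [526.78202536  80.83386277] disc yaw 64.51491406216896
res [[0.5, 0.8], [-0.3, -0.5], [0.4, 0.2], [-0.6, -0.4]]
red 84.60730387229896 -19.772451125575813
col 170.683740510815 -19.663944270389827
B C 231.3706154540267 70.06052489953659
C D 299.9083435204592 -19.906198626836822
```

Request:
{"api": "apply_moves", "payload": {
  "increments": [
    [[-0.05, 0.002, 0], [0, 0, 0], 1],
    [[-0.1, 0.004, 0], [0, 0, 0], 1],
    [[-0.16, 0.004, 0], [0, 0, 0], 1],
    [[-0.16, 0.004, -0.03], [0, 0, 0], 1],
    [[-0.16, 0.004, -0.06], [0, 0, 0], 1],
    [[-0.16, 0.004, -0.09], [0, 0, 0], 1],
    [[-0.16, 0.004, -0.09], [0, 0, 0], 1],
    [[-0.16, 0.004, -0.09], [0, 0, 0], 1],
    [[-0.16, 0.004, -0.09], [0, 0, 0], 1],
    [[-0.16, 0.004, -0.09], [0, 0, 0], 1]
  ],
  "squeeze": 50
}}

```text
clock: 1.45
eef_pos: [490.6, 4.0, 142.2]
eef_rot: [3.14, -0.0, 1.571]
force: [-0.1, -0.3, 0.0]
opening: 85.4
grasp_force: 0.0
```

```bash
python3 - <<'E'
from h import *
from bench import *
c=capture("wrist");cv2.imwrite("pics/w1.png",c["frame"][:,:,::-1]);print(observe()["eef_pos"],c["eye"],c["attitude"])
R=Ro.from_euler("xyz",c["attitude"]);p=R.inv().apply(np.array([490.4,4.5,82])-c["eye"]);print(c["cx"]+c["fx"]*p[0]/-p[2],c["cy"]+c["fy"]*p[1]/p[2])
E
```

```text
[490.45749298   4.04060031 141.95907076] [490.96700449  71.12856199 284.17335978] [-0.27607748 -0.00200544 -0.0005896 ]
314.1255936904349 251.05705194693067
```

View pics/w1.png

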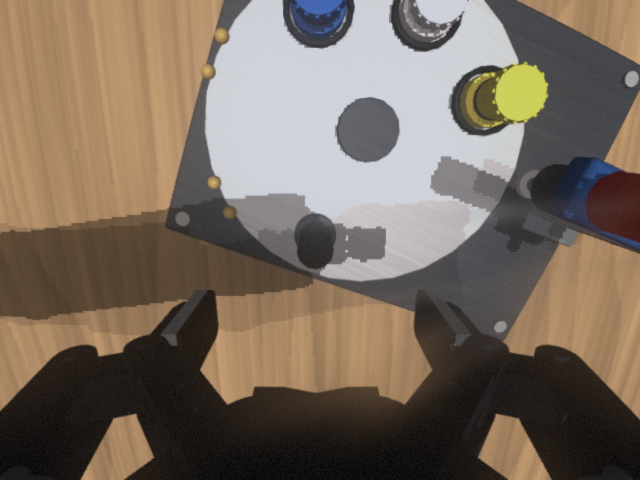

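The wrist view shows the knob top at about (315,251), where I predicted (314,251). Now descending and gripping.

Request:
{"api": "apply_moves", "payload": {
  "increments": [
    [[0, 0, -0.03], [0, 0, 0], 1],
    [[0, 0, -0.06], [0, 0, 0], 1],
    [[0, 0, -0.09], [0, 0, 0], 1],
    [[0, 0, -0.09], [0, 0, 0], 1],
    [[0, 0, -0.09], [0, 0, 0], -1],
    [[0, 0, -0.09], [0, 0, 0], -1],
    [[0, 0, -0.09], [0, 0, 0], -1],
    [[0, 0, -0.09], [0, 0, 0], -1],
    [[0, 0, -0.09], [0, 0, 0], -1],
    [[0, 0, -0.09], [0, 0, 0], -1]
  ],
  "squeeze": 50
}}

```text
clock: 2.75
eef_pos: [490.7, 3.8, 52.2]
eef_rot: [3.14, 0.0, 1.571]
force: [-0.9, -1.5, 7.3]
opening: 22.6
grasp_force: 48.7
```

```bash
python3 - <<'E'
import numpy as np
c=np.array([526.8,80.9]);p=np.array([490,4.])
for a in list(np.arange(244.4,105,-4.5)):
    q=c+85*np.array([np.cos(np.radians(a)),np.sin(np.radians(a))]);print(round(a,1),(q-p).round(1))
q=c+85*np.array([np.cos(np.radians(110.2)),np.sin(np.radians(110.2))]);print(q-p)
E
```

```text
244.4 [0.1 0.2]
239.9 [-5.8  3.4]
235.4 [-11.5   6.9]
230.9 [-16.8  10.9]
226.4 [-21.8  15.3]
221.9 [-26.5  20.1]
217.4 [-30.7  25.3]
212.9 [-34.6  30.7]
208.4 [-38.   36.5]
203.9 [-40.9  42.5]
199.4 [-43.4  48.7]
194.9 [-45.3  55. ]
190.4 [-46.8  61.6]
185.9 [-47.7  68.2]
181.4 [-48.2  74.8]
176.9 [-48.1  81.5]
172.4 [-47.5  88.1]
167.9 [-46.3  94.7]
163.4 [-44.7 101.2]
158.9 [-42.5 107.5]
154.4 [-39.9 113.6]
149.9 [-36.7 119.5]
145.4 [-33.2 125.2]
140.9 [-29.2 130.5]
136.4 [-24.8 135.5]
131.9 [-20.  140.2]
127.4 [-14.8 144.4]
122.9 [ -9.4 148.3]
118.4 [ -3.6 151.7]
113.9 [  2.4 154.6]
109.4 [  8.6 157.1]
[  7.44965309 156.67190693]
```

Request:
{"api": "apply_moves", "payload": {
  "increments": [
    [[-0.0058, 0.0034, 0.002], [0, 0, 0], -1],
    [[-0.0115, 0.0069, 0.002], [0, 0, 0], -1],
    [[-0.0168, 0.0109, 0.002], [0, 0, 0], -1],
    [[-0.0218, 0.0153, 0.002], [0, 0, 0], -1],
    [[-0.0265, 0.0201, 0.002], [0, 0, 0], -1],
    [[-0.0307, 0.0253, 0.002], [0, 0, 0], -1],
    [[-0.0346, 0.0307, 0.002], [0, 0, 0], -1],
    [[-0.038, 0.0365, 0.002], [0, 0, 0], -1],
    [[-0.0409, 0.0425, 0.002], [0, 0, 0], -1],
    [[-0.0434, 0.0487, 0.002], [0, 0, 0], -1]
  ]
}}

```text
clock: 4.0
eef_pos: [446.6, 53.3, 52.6]
eef_rot: [3.141, -0.0, 1.571]
force: [6.2, 5.5, -31.6]
opening: 22.5
grasp_force: 50.5
```

Request:
{"api": "apply_moves", "payload": {
  "increments": [
    [[-0.0019, 0.0063, -0.0016], [0, 0, 0], -1],
    [[-0.0034, 0.0129, -0.0016], [0, 0, 0], -1],
    [[-0.0043, 0.0195, -0.0016], [0, 0, 0], -1],
    [[-0.0048, 0.0261, -0.0016], [0, 0, 0], -1],
    [[-0.0047, 0.0328, -0.0016], [0, 0, 0], -1],
    [[-0.0041, 0.0394, -0.0016], [0, 0, 0], -1],
    [[-0.0029, 0.046, -0.0016], [0, 0, 0], -1],
    [[-0.0013, 0.0525, -0.0016], [0, 0, 0], -1],
    [[0.0009, 0.0588, -0.0016], [0, 0, 0], -1],
    [[0.0035, 0.0649, -0.0016], [0, 0, 0], -1]
  ]
}}

```text
clock: 5.25
eef_pos: [450.3, 116.6, 52.1]
eef_rot: [-3.141, 0.002, 1.57]
force: [0.1, -2.8, 9.4]
opening: 22.3
grasp_force: 54.6
```

Request:
{"api": "apply_moves", "payload": {
  "increments": [
    [[0.0032, 0.0059, 0], [0, 0, 0], -1],
    [[0.0067, 0.0116, 0], [0, 0, 0], -1],
    [[0.0107, 0.0169, 0], [0, 0, 0], -1],
    [[0.0151, 0.0219, 0], [0, 0, 0], -1],
    [[0.0199, 0.0266, 0], [0, 0, 0], -1],
    [[0.0251, 0.0308, 0], [0, 0, 0], -1],
    [[0.0305, 0.0347, 0], [0, 0, 0], -1],
    [[0.0363, 0.0381, 0], [0, 0, 0], -1],
    [[0.0423, 0.041, 0], [0, 0, 0], -1],
    [[0.0473, 0.0431, 0], [0, 0, 0], -1]
  ]
}}

```text
clock: 6.5
eef_pos: [498.5, 160.6, 52.1]
eef_rot: [3.14, 0.0, 1.57]
force: [-4.4, -5.6, 14.9]
opening: 22.4
grasp_force: 55.1
```

Request:
{"api": "apply_moves", "payload": {
  "increments": [
    [[0, 0, 0], [0, 0, 0], -1],
    [[0, 0, 0], [0, 0, 0], -1],
    [[0, 0, 0], [0, 0, 0], 1],
    [[0, 0, 0], [0, 0, 0], 1],
    [[0, 0, 0], [0, 0, 0], 1],
    [[0, 0, 0], [0, 0, 0], 1],
    [[0, 0, 0], [0, 0, 0], 1],
    [[0, 0, 0.05], [0, 0, 0], 1],
    [[0, 0, 0.1], [0, 0, 0], 1],
    [[0, 0, 0.15], [0, 0, 0], 1]
  ]
}}

```text
clock: 7.75
eef_pos: [497.1, 160.6, 203.3]
eef_rot: [-3.141, 0.0, 1.571]
force: [1.4, 0.1, -0.8]
opening: 85.4
grasp_force: 0.0
```

```bash
python3 - <<'E'
from h import *
from bench import *
print(observe())
a=capture("scene")["frame"][230:350,255:415,::-1];b=capture("side")["frame"][215:365,230:400,::-1]
cv2.imwrite("pics/y.png",np.hstack([cv2.resize(a,(400,300),interpolation=2),cv2.resize(b,(340,300),interpolation=2)]))
E
```

```text
{'clock': 7.75, 'joint_positions': array([-3.96406655e-01,  3.55296736e-01, -2.72099109e-03,  1.90164158e+00,
        1.21630419e-03,  8.84823737e-01, -3.99671396e-01]), 'qvel': array([-0.0130052 , -0.57106672,  0.01438984, -0.31858786, -0.01190279,
        0.88238073,  0.00944769]), 'tau': array([ 2.26794938e-01, -4.17913628e+01,  7.43849035e-01, -2.11424232e+01,
        2.28940020e-02, -9.69824195e-01, -1.29650737e-02]), 'eef_pos': array([497.13512702, 160.60038499, 203.26687633]), 'eef_rot': array([-3.14143592e+00,  6.02399006e-05,  1.57085323e+00]), 'force': array([ 1.35851903,  0.13368542, -0.84081561]), 'moment': array([-0.0390726 , -0.05491167, -0.01023661]), 'grasp_force': 0.0, 'opening': 85.40274019007768}
```

View pics/y.png

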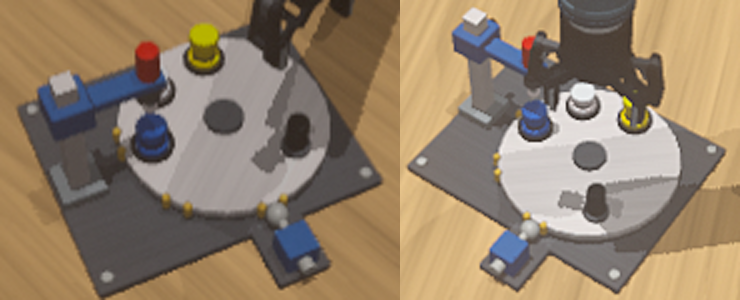

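The ball sits between the third gold pair, which suggests the -50° stop. Blue appears at scene pixel ~(315,284) and the knob at (374,279). I'll check these numerically while clearing the view.

```bash
python3 - <<'E'
from h import *
from bench import *
for n in("scene","side"):
    c=capture(n);f=c["frame"];cv2.imwrite(f"pics/{n}2.png",f[:,:,::-1])
    h=cv2.cvtColor(f,cv2.COLOR_RGB2HSV)
    for nm,lo,hi,z in(("blue",105,130,55),("yel",25,35,63)):
        m=((h[...,0]>lo)&(h[...,0]<hi)&(h[...,1]>120)).astype(np.uint8)
        k,_,st,ce=cv2.connectedComponentsWithStats(m)
        for i in range(1,k):
            u,v=ce[i]
            if st[i,4]>40 and 250<u<400 and 215<v<350: print(n,nm,st[i].tolist(),ce[i].round(1),plane(c,ce[i],z).round(1),np.degrees(np.arctan2(*(plane(c,ce[i],z)-[526.8,80.9])[::-1])).round(1))
E
```

```text
scene blue [271, 259, 43, 19, 277] [291.9 267.6] [617.2 -32.1] -51.3
scene blue [312, 276, 10, 10, 53] [316.8 280.6] [598.1  47.4] -25.2
scene blue [365, 318, 17, 15, 152] [373.2 325.5] [591.1 244.6] 68.6
scene yel [331, 239, 12, 10, 88] [336.1 243.7] [475.5  -2.8] -121.5
side blue [262, 225, 17, 12, 52] [270.4 231.5] [721.2 -74.3] -38.6
side blue [273, 234, 18, 15, 120] [282.2 240.6] [679.4 -49.7] -40.5
side blue [275, 331, 18, 15, 142] [283.8 337.8] [583.2 249. ] 71.5
```

Request:
{"api": "apply_moves", "payload": {
  "increments": [
    [[0, 0, 0.04], [0, 0, 0], -1],
    [[0, 0, 0.06], [0, 0, 0], -1],
    [[0.03, -0.03, 0.06], [0, 0, 0], -1],
    [[0.07, -0.07, 0.06], [0, 0, 0], -1],
    [[0.1094, -0.1085, 0.06], [0, 0, 0], -1],
    [[0.1094, -0.1085, 0.06], [0, 0, 0], -1],
    [[0.1094, -0.1085, 0.06], [0, 0, 0], -1],
    [[0.1094, -0.1085, 0.04], [0, 0, 0], -1],
    [[0.1094, -0.1085, 0.02], [0, 0, 0], -1],
    [[0.1094, -0.1085, 0.01], [0, 0, 0], -1]
  ]
}}

```text
clock: 9.2
eef_pos: [605.1, 53.8, 210.1]
eef_rot: [-3.139, -0.0, 1.573]
force: [-0.4, -0.3, -0.9]
opening: -0.1
grasp_force: 0.0
```

```bash
python3 - <<'E'
from h import *
from bench import *
o=observe();print(o["eef_pos"],o["force"],o["opening"])
a=capture("scene")["frame"][215:335,255:415,::-1];b=capture("side")["frame"][195:345,230:400,::-1]
cv2.imwrite("pics/v.png",np.hstack([cv2.resize(a,(400,300),interpolation=2),cv2.resize(b,(340,300),interpolation=2)]))
E
```

```text
[605.11622469  53.7995854  210.09862517] [-0.38204565 -0.33684794 -0.91288646] -0.09182730388091481
```

View pics/v.png

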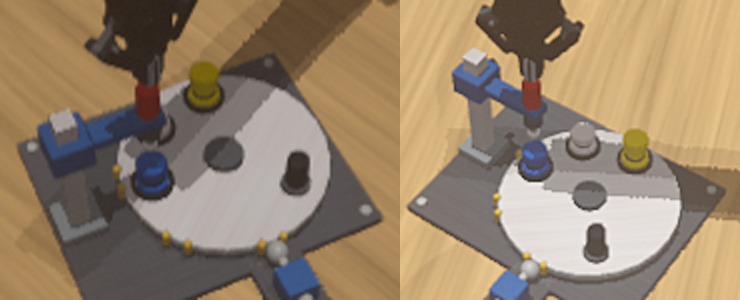

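The shut fingertips stand just above the red knob, and blue sits under the foot in both views (side crop: foot (533,132), blue top (535,148)). Quick yaw check, then push down.

```bash
python3 - <<'E'
from h import *
from bench import *
c0=np.array([526.8,80.9])
for n,k,b,y in(("scene",(298,158),(152,160),(205,71)),("side",(597,231),(536,149),(636,137))):
    c=capture(n)
    f=(lambda p:(255+p[0]/2.5-.3,215+p[1]/2.5-.3)) if n=="scene" else (lambda p:(230+(p[0]-400)/2-.25,195+p[1]/2-.25))
    for q,z,off in((k,82,180),(b,74,50),(y,82,-50)):
        w=plane(c,f(q),z)-c0;print(n,(w+c0).round(1),np.hypot(*w).round(1),"yaw rel",((np.degrees(np.arctan2(w[1],w[0]))-off+19.8+180)%360-180).round(1))
E
```

```text
scene [498.1 160. ] 84.2 yaw rel -50.3
scene [604.9  50.7] 83.7 yaw rel -51.4
scene [483.9   7.9] 84.7 yaw rel -50.6
side [496.3 164.5] 88.9 yaw rel -50.2
side [605.   53.1] 83.0 yaw rel -49.8
side [484.1   8.1] 84.3 yaw rel -50.6
```

Request:
{"api": "apply_moves", "payload": {
  "increments": [
    [[0, 0, -0.005], [0, 0, 0], -1],
    [[0, 0, -0.01], [0, 0, 0], -1],
    [[0, 0, -0.014], [0, 0, 0], -1],
    [[0, 0, -0.018], [0, 0, 0], -1],
    [[0, 0, -0.022], [0, 0, 0], -1],
    [[0, 0, -0.026], [0, 0, 0], -1],
    [[0, 0, -0.03], [0, 0, 0], -1],
    [[0, 0, -0.034], [0, 0, 0], -1],
    [[0, 0, -0.036], [0, 0, 0], -1],
    [[0, 0, -0.036], [0, 0, 0], -1]
  ]
}}

```text
clock: 10.65
eef_pos: [606.8, 52.2, 176.1]
eef_rot: [3.142, -0.0, 1.571]
force: [-2.2, 0.2, 4.6]
opening: -0.1
grasp_force: 2.3
```

Request:
{"api": "apply_moves", "payload": {
  "increments": [
    [[0, 0, -0.001], [0, 0, 0], -1],
    [[0, 0, -0.002], [0, 0, 0], -1],
    [[0, 0, -0.003], [0, 0, 0], -1],
    [[0, 0, -0.004], [0, 0, 0], -1],
    [[0, 0, -0.005], [0, 0, 0], -1],
    [[0, 0, -0.006], [0, 0, 0], -1],
    [[0, 0, -0.007], [0, 0, 0], -1],
    [[0, 0, -0.008], [0, 0, 0], -1],
    [[0, 0, -0.009], [0, 0, 0], -1],
    [[0, 0, -0.01], [0, 0, 0], -1]
  ]
}}

```text
clock: 11.9
eef_pos: [606.9, 52.2, 166.5]
eef_rot: [3.141, -0.0, 1.571]
force: [-4.0, 0.4, 8.7]
opening: 0.3
grasp_force: 4.4
```

Request:
{"api": "apply_moves", "payload": {
  "increments": [
    [[0, 0, -0.0005], [0, 0, 0], -1],
    [[0, 0, -0.001], [0, 0, 0], -1],
    [[0, 0, -0.0015], [0, 0, 0], -1],
    [[0, 0, -0.002], [0, 0, 0], -1],
    [[0, 0, -0.0025], [0, 0, 0], -1],
    [[0, 0, -0.003], [0, 0, 0], -1],
    [[0, 0, -0.003], [0, 0, 0], -1],
    [[0, 0, -0.003], [0, 0, 0], -1],
    [[0, 0, -0.003], [0, 0, 0], -1],
    [[0, 0, -0.003], [0, 0, 0], -1]
  ]
}}

```text
clock: 13.15
eef_pos: [606.8, 52.2, 163.6]
eef_rot: [3.141, -0.0, 1.571]
force: [-3.7, 0.8, 9.3]
opening: 0.4
grasp_force: 4.4
```

Request:
{"api": "apply_moves", "payload": {
  "increments": [
    [[0, 0, -0.0005], [0, 0, 0], -1],
    [[0, 0, -0.0005], [0, 0, 0], -1],
    [[0, 0, -0.0005], [0, 0, 0], -1],
    [[0, 0, -0.0005], [0, 0, 0], -1],
    [[0, 0, 0.005], [0, 0, 0], -1],
    [[0, 0, 0.03], [0, 0, 0], -1],
    [[0, 0, 0.07], [0, 0, 0], -1],
    [[0, 0.02, 0.1], [0, 0, 0], -1],
    [[-0.05, 0.02, 0.12], [0, 0, 0], -1],
    [[-0.1, 0.02, 0.12], [0, 0, 0], -1]
  ]
}}

```text
clock: 14.4
eef_pos: [506.8, 72.6, 284.1]
eef_rot: [3.138, -0.001, 1.571]
force: [0.2, -0.1, -0.2]
opening: 0.2
grasp_force: 0.0
```

```bash
python3 - <<'E'
from h import *
from bench import *
print(observe()["eef_pos"])
S=capture("scene");T=capture("side")
a=S["frame"][230:330,265:345,::-1];b=T["frame"][210:310,245:325,::-1]
cv2.imwrite("pics/u.png",np.hstack([cv2.resize(a,(400,500),interpolation=2),cv2.resize(b,(400,500),interpolation=2)]))
E
```

```text
[506.81829332  72.63681379 284.12874637]
```

View pics/u.png

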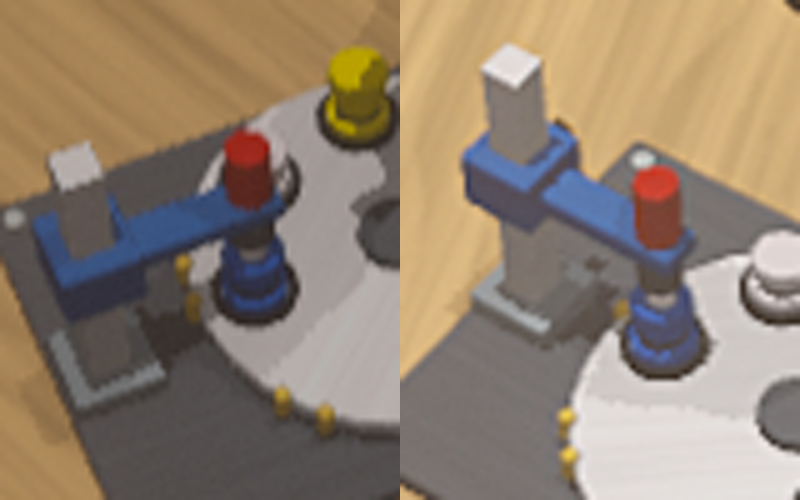

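The foot rests on the blue connector: red top at scene crop (248,148), side crop (656,182). I'll check its height by triangulation.

```bash
python3 - <<'E'
from h import *
from bench import *
S=capture("scene");T=capture("side")
f=lambda p,o:((p[0]+.5)/5-.5+o[0],(p[1]+.5)/5-.5+o[1])
for n,a,b in(("red",(248,148),(256,182)),("column195",(75,165),(112,67))):
    print(n,tri([ray(S,f(a,(265,230))),ray(T,f(b,(245,210)))]).round(1))
E
```

```text
red [607.   52.6 161.4]
column195 [688.6  21.7 192.2]
```

```bash
python3 -c "
from bench import *
print(finish_job())"
```

```text
the job is handed in; nothing more can be done
None
```

I turned the table into the -50° click-stop with the blue connector under the foot, lowered the gauge until the red knob's top was at about 163 mm (foot about half pressed), and handed the job in.

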